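# Open and hold the gate of a drying drawer

## Task

Pull the drawer of the countertop dryer all the way out to its stop, then squeeze the red safety catch on the basket's wire gate fully in and after it the grey catch. Swing the gate up by its black pull bar, past the click of its stay, and finish while still holding it wide open by that bar against its spring, so that the dried parts can be unloaded. The drawer stays fully out and the other things on the counter stay where they are.

Things in the scene. Friction and masses are not known exactly. Their poses are not given: they have to be found in the camera images.
- dryer: Light grey countertop drying unit, 400 wide (y) x 370 deep (x) x 175 high, one drawer. Origin on the counter under the middle of its front face; x points into the unit, y to the left seen from the robot, z up. Fixed. The drawer comes out along its -x. Drawer: front panel 15 thick, top edge 148 above the counter; behind it an open hand well 63 long, then a wire basket covered by the gate.
- drawer_handle (a point): Centre of the drawer's black bar handle: round bar 10 thick, 140 long along y of the dryer, 35 in front of the front panel, 134 above the counter; moves with the drawer. Can be pinched from above, one finger in front of it and one behind.
- drawer (a joint): How far the drawer is out: 0 shut, 0.215 m at its stop. It begins ajar, 0.07 to 0.11 out. It runs stiffly, some 9 N either way, and stays where it is left; over its last 15 mm it clicks into a hold-out at the stop, some 16 N into or out of it.
- red_catch (a point): Red safety catch on the gate's front rail, left of the middle: two upright red tabs 10 thick (y), 22 wide (x), 35 high, 54 over their outer faces along y. Point midway between them, 10 below their tops (134 above the counter while the gate is shut), 25 above the black housing they stand on; the keepers to both sides of the tabs are no higher than the housing. Moves with drawer and gate.
- catch_red (a joint): Inward travel of each red tab: 0 latched, 0.009 m fully squeezed in (then 36 mm over the outer faces). The two tabs are geared together; some 6 N moves them and they stay where they are left. The bolts are clear of their keepers from 0.007 m on.
- grey_catch (a point): Grey catch, the same as the red one, on the gate's front rail right of the middle, 210 from the red one along y.
- catch_grey (a joint): As catch_red, for the grey tabs: 0 latched, 0.009 m fully squeezed in.
- gate_pull: The gate's black pull bar: round, 10 thick, 80 long along y. Origin at its middle. With the gate shut it lies 148 nearer the robot (-x of the dryer) than the gate's hinge and 40 higher (138 above the counter), over the hand well: 30 clear to the front panel, 26 clear (x) to the gate's rail. It swings with the gate; a gripper pointing down can pinch it fore and aft and let it turn in its fingers.
- gate (a joint): Angle of the wire gate: 0 shut, 1.66 rad wide open at its stop, a little past upright. Its hinge, along y at the back of the basket, is 98 above the counter and 233 behind the drawer handle's bar; the front edge rises and goes back towards the dryer. Weight and a spring pull it shut: 5 to 10 N at the bar to swing, 3 to hold wide. A stay clicks over at 0.7 to 1.3 but does not hold it. Locked while a catch is latched.
- powder_jar_mid (a point): White jar 84 across, 120 high, to leave alone, beside the drawer's way on the left; point half-way up.
- squeeze_bottle_mid (a point): Yellow squeeze bottle, 62 across, 180 high, to leave alone, beside the drawer's way on the right; point 60 above its foot.
- mug_mid (a point): White mug, 76 across, 90 high, to leave alone, on the counter to the left; point half-way up.
- spatula_grip (a point): Spatula lying on the counter to the right, to leave alone; point on its handle.

How it is judged:
By the outcome, as a careful person would: the job done as asked, in the order asked, and still so for the second after the job is handed in, while the arm keeps its last pose, push and grip.
It also fails if it takes over 69 s, if anything falls off the work surface, if the arm or the gripper's body presses on something with over 40 N, if the wrist force passes 120 N, or if a joint passes its speed limit or range.

## Robot

A 6-joint arm with a two-finger parallel gripper is mounted at the origin on the work surface. World frame = base frame: x ahead of the robot, y to its left, z up, the work surface at z = 0. Lengths are in m, angles in rad, forces in N, time in s.
With the tool pointing down it reaches from about 0.375 to 0.975 m from the base axis. Payload 3.8 kg.
Tool frame: the origin (TCP) lies at the very end of the fingers, on their centre line; the grasp point (between the pads) lies 19 mm behind it; z points along the fingers, y is the direction in which the jaws open and shut (so a half turn about z gives the same grasp; the last joint's range is limited). The gripper opens to 85 mm and grips with 20 to 120 N. Pads are 22 mm wide; open, the fingers measure 114 mm over their backs; the gripper's body (76 mm by 85 mm) begins 54 mm behind the grasp point. The pads swing forward as they close: fully open they stand 13 mm farther back than shut.
Start: joints at [-1.222, 0.264, 1.604, -0, 1.274, -0.037], TCP at [0.254, -0.625, 0.231] pointing down, gripper open.
Joint ranges: [-2.63, 2.63], [-0.94, 2.18], [0.31, 2.57], [-1.31, 4.45], [0, 2.66], [-2.55, 2.55]. Speed limits (rad/s): [2.57, 2.57, 3.14, 3.14, 3.14, 3.14].

## Interface

Orientations are given as a rotation vector (axis times angle).
In Python, from workcell import status, read_camera, camera_info, order gives the robot as it stands.
- The arm moves only by the tool move_arm, never from a script. Its argument "deltas" is a list of rows, each a list of 3 entries, a list of its own where there are three numbers: the turn, a rotation vector about the world's x, y, z as a fraction of full scale, then the shift along the world's x, y, z as a fraction of full scale, then the closure, from -1 (fully open) to 1 (shut), so that 0 is half open. A call has 1 to 20 rows; each row is the pose to reach, as a shift and turn from the pose commanded when the call began; what a row does not reach only later rows make up. Full scale, the value 1, is 0.1 m for a shift and pi/2 rad for a turn. A row lasts 1/8 s, in which the tool goes at most 62.5 mm and 10.7 degrees, less where a joint would pass 70% of its speed; a pose out of reach is approached as far as the arm can. A call with a number of a shift or a turn outside -1 to 1 is refused whole. A call with a gripper value outside its range is refused whole. The fingers move at their own pace and stop on an object; "grip_force" is the grip in N (left out, the last holds). Time passes only in rows, so rows that repeat a pose let the fingers close. It gives the time, the measured TCP pose, the force and the opening at its end, in the units of the state.
- status.read_state(): the state, without advancing time (a new reading comes with each control period).
- read_camera(name): name is "side" or "top"; returns (picture, depth): 400x640x3 uint8, red, green, blue; 400x640 float32, m along the optical axis (not along the pixel's ray), 0 where there is no reading.
- camera_info(name): a dict with "K" (3x3 intrinsics, pixels), "R" (3x3) and "t" (3): a world point X has camera coordinates R X + t. Camera axes: x right, y down, z forward; pixel columns grow to the right and rows downward; lengths in m; the calibration is good to about 2 mm. A picture is of the moment at which its call begins. camera_info takes no time and is no camera call.
- order.finish_job(): hands the job in, once; it reports no verdict.
The state is a dict: "time": time; "q": joint angles; "joint_vel": joint speeds; "joint_torque": joint torques, N m; "tool_pos": TCP position; "tcp_rot": TCP orientation; "wrist_force": force on the tool from outside, world axes, zero at the start; "torque": the same for the moment, N m; "width": opening from 0.0 (shut) to 1.0 (fully open).
Only numpy, scipy, OpenCV 4.12 (cv2) and the standard library are available. Lean on these libraries where they do the work, as an engineer would, in place of code of your own. Each camera call takes 0.05 s, during which the arm holds its last target. There are 200 camera calls.

## Working session

There is one attempt and no reset: what is moved stays moved. The work goes in short steps, Python scripts to look and compute and a tool call to move; the robot and the scene stay as the last step left them, time stands still between calls to the robot, and variables do not carry over. Pictures are saved under pics/ and viewed, about 8 in all and at most 12, crops included, and the job is handed in when it is done.

Besides the shell and the picture viewer there is one more tool, called in YAML: its name, and indented under it one key for each argument. move_arm: Moves the arm, as the interface text tells. Its arguments: {"type":"object","properties":{"deltas":{"type":"array","items":{"type":"array"}},"grip_force":{"type":"number"}},"required":["deltas"]}

```bash
ls; mkdir -p pics
cat > h.py <<'E'
import numpy as np, cv2
from workcell import status, read_camera, camera_info, order
def snap(name, fn):
    p,d=read_camera(name); cv2.imwrite(f'pics/{fn}.png',p[:,:,::-1]); np.save(f'pics/{fn}.npy',d); return p,d
def cloud(name,d):
    c=camera_info(name); K,R,t=map(np.array,(c['K'],c['R'],c['t']))
    v,u=np.mgrid[0:d.shape[0],0:d.shape[1]]
    P=np.stack([(u-K[0,2])/K[0,0]*d,(v-K[1,2])/K[1,1]*d,d],-1)
    X=(P-t)@R; X[d<=0]=np.nan; return X
E
python3 - <<'E'
from h import *
s=status.read_state(); print(s)
for n in('top','side'):
    snap(n,n+'0'); c=camera_info(n); print(n,c['K'],-np.array(c['R']).T@np.array(c['t']),np.array(c['R']).round(2))
E
```

```text
pics
{'time': 0.0, 'q': array([-1.22191245e+00,  2.64742891e-01,  1.60540108e+00, -6.49725498e-06,
        1.27367853e+00, -3.68996773e-02]), 'joint_vel': array([-0.00084388, -0.00146214,  0.00034024, -0.0007365 , -0.00221415,
        0.00132652]), 'joint_torque': array([ 9.90016488e-04, -5.15104973e+01, -3.67317045e+01, -9.33010460e-05,
        1.28708855e-02,  1.70192862e-05]), 'tool_pos': array([ 0.2537368 , -0.62469822,  0.22995431]), 'tcp_rot': array([-3.08116705e+00, -6.01817365e-01,  5.53420206e-04]), 'wrist_force': array([-0.26375   ,  0.14833747, -0.62771901]), 'torque': array([ 0.00917623,  0.02258224, -0.01242443]), 'width': 0.9957141478682457}
top [[369.29061122   0.         314.21067487]
 [  0.         369.29061122 196.36597596]
 [  0.           0.           1.        ]] [0.38846505 0.01356067 1.15431004] [[-0.01 -1.    0.02]
 [-0.99  0.01 -0.13]
 [ 0.13 -0.02 -0.99]]
side [[385.2008297    0.         319.55623145]
 [  0.         385.2008297  197.45374724]
 [  0.           0.           1.        ]] [0.23506663 0.76705749 1.09929271] [[-0.93 -0.36 -0.02]
 [-0.27  0.72 -0.64]
 [ 0.24 -0.59 -0.77]]
```

```bash
python3 -c "import cv2,numpy as np;cv2.imwrite('pics/both0.png',cv2.resize(np.vstack([cv2.imread('pics/top0.png'),cv2.imread('pics/side0.png')]),(480,600)))"
```

```text
(no output)
```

View pics/top0.png

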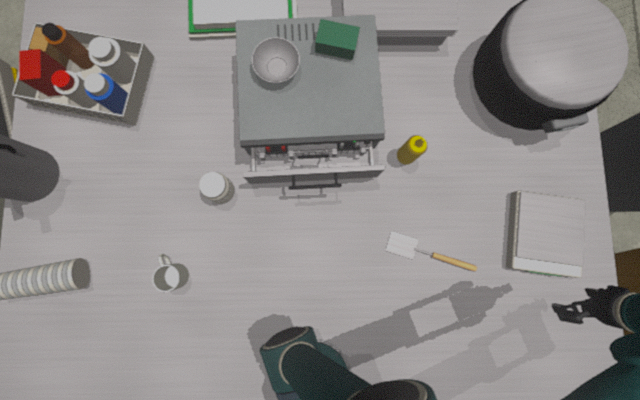

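View pics/side0.png

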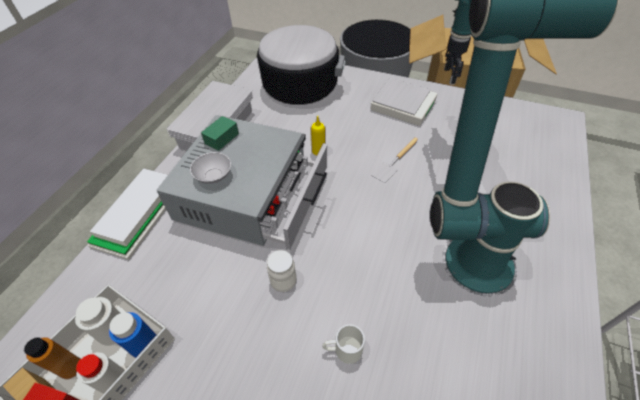

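The top view shows the dryer at (235–383, 20–140), the drawer ajar with its black handle at about (316,184), jar (213,186), bottle (412,150). Measuring next.

```bash
python3 - <<'E'
from h import *
p=cv2.imread('pics/top0.png')[:,:,::-1].astype(int); d=np.load('pics/top0.npy'); X=cloud('top',d)
z=X[...,2]; v,u=np.mgrid[0:400,0:640]
c=camera_info('top')
# dryer top
m=(abs(z-.175)<.008)&(u>225)&(u<395)&(v<150); 
r=cv2.minAreaRect(X[m][:,:2].astype(np.float32)); print('top',m.sum(),r); print(cv2.boxPoints(r).round(4))
# handle
for lo,hi in((.12,.155),):
    m=(z>.11)&(z<.165)&(p.max(2)<70)&(u>280)&(u<350)&(v>175)&(v<195)
    print('handle',m.sum(),X[m].mean(0)); q=X[m]; print(np.polyfit(q[:,1],q[:,0],1),q[:,1].min(),q[:,1].max(),q[:,2].min(),q[:,2].max())
# panel top
m=(abs(z-.148)<.008)&(p.min(2)>120)&(u>240)&(u<390)&(v>160)&(v<185)
q=X[m]; print('panel',m.sum(),q.mean(0),np.polyfit(q[:,1],q[:,0],1),q[:,1].min(),q[:,1].max())
for n,(a,b) in dict(jar=(213,186),bottle=(412,150),mug=(170,277)).items(): print(n,X[b-3:b+4,a-3:a+4].reshape(-1,3).mean(0))
E
python3 -c "
import cv2;a=cv2.imread('pics/top0.png')[125:205,230:430];cv2.imwrite('pics/c0.png',cv2.resize(a,None,fx=4,fy=4,interpolation=2))"
```

```text
top 15142 ((0.8509610891342163, 0.002529457211494446), (0.37795647978782654, 0.40054085850715637), 2.59696364402771)
[[ 0.6531  0.194 ]
 [ 0.6713 -0.2061]
 [ 1.0488 -0.189 ]
 [ 1.0307  0.2112]]
handle 172 [ 0.55879046 -0.00490606  0.13972775]
[0.00425802 0.55881135] -0.08069388716361349 0.0729050470892977 0.12141458547309819 0.1458928364438438
panel 722 [ 0.59607034 -0.00763416  0.14926269] [-0.04607993  0.59571855] -0.20692818792281378 0.18776869196469348
jar [0.55940569 0.27608519 0.12082111]
bottle [ 0.65701751 -0.28995334  0.13135402]
mug [0.300667   0.42760922 0.00662598]
```

View pics/c0.png

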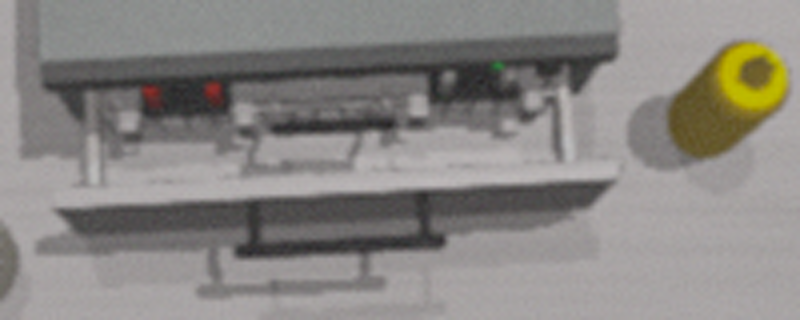

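move_arm:
  deltas:
    - [[0,0,0.056],[0.22,0.44,0.15],-1]
    - [[0,0,0.112],[0.44,0.88,0.3],-1]

```text
time: 0.35
tool_pos: [0.2979, -0.5362, 0.2602]
tcp_rot: [-3.016, -0.872, 0.0]
wrist_force: [1.1, 0.5, 0.1]
width: 1.0
```

move_arm:
  deltas:
    - [[0,0,0.056],[0.22,0.44,0],-1]
    - [[0,0,0.112],[0.44,0.88,0],-1]

```text
time: 0.6
tool_pos: [0.3424, -0.4478, 0.2611]
tcp_rot: [-2.929, -1.136, -0.0]
wrist_force: [0.4, 0.1, 1.1]
width: 1.004
```

move_arm:
  deltas:
    - [[0,0,0.056],[0.22,0.44,0],0.25]
    - [[0,0,0.112],[0.43,0.88,0],0.25]

```text
time: 0.85
tool_pos: [0.3853, -0.3596, 0.2608]
tcp_rot: [-2.817, -1.389, -0.0]
wrist_force: [0.4, -0.0, -0.2]
width: 0.606
```

move_arm:
  deltas:
    - [[0,0,0.056],[0.22,0.44,0],0.25]
    - [[0,0,0.112],[0.43,0.88,0],0.25]

```text
time: 1.1
tool_pos: [0.4282, -0.2717, 0.2608]
tcp_rot: [-2.684, -1.631, 0.0]
wrist_force: [0.8, 0.6, 1.1]
width: 0.376
```

move_arm:
  deltas:
    - [[0,0,0.056],[0.22,0.44,0],0.25]
    - [[0,0,0.112],[0.43,0.88,0],0.25]

```text
time: 1.35
tool_pos: [0.4712, -0.1838, 0.2609]
tcp_rot: [-2.531, -1.861, 0.0]
wrist_force: [0.8, -0.8, -0.6]
width: 0.372
```

move_arm:
  deltas:
    - [[0,0,0.056],[0.22,0.44,0],0.25]
    - [[0,0,0.112],[0.43,0.88,0],0.25]

```text
time: 1.6
tool_pos: [0.5142, -0.0958, 0.2609]
tcp_rot: [-2.357, -2.076, 0.0]
wrist_force: [0.5, -0.2, 0.1]
width: 0.376
```

move_arm:
  deltas:
    - [[0,0,0.056],[0.22,0.44,-0.2],0.25]
    - [[0,0,0.112],[0.43,0.87,-0.4],0.25]
    - [[0,0,0.112],[0.43,0.87,-0.8],0.25]
    - [[0,0,0.112],[0.43,0.87,-0.8],0.25]

```text
time: 2.1
tool_pos: [0.5536, -0.0095, 0.177]
tcp_rot: [-2.163, -2.269, 0.009]
wrist_force: [-0.1, -0.5, 0.1]
width: 0.381
```

Run:
```python
from h import *
from scipy.spatial.transform import Rotation as Ro
s=status.read_state(); R=Ro.from_rotvec(s['tcp_rot']).as_matrix(); print(s['time'],s['tool_pos'],s['width'],'y',np.degrees(np.arctan2(R[1,1],R[0,1])),R[:,2])
a,_=snap('top','t1');b,_=snap('side','s1')
i=np.vstack([cv2.resize(a[100:220,210:430],(550,300),interpolation=2),cv2.resize(b[130:250,230:450],(550,300),interpolation=2)])
cv2.imwrite('pics/m1.png',i[:,:,::-1])
```

```text
2.1 [ 0.55362396 -0.00952711  0.17703186] 0.3808284360928797 y 2.7397800678003934 [-9.10528217e-03  4.20692497e-04 -9.99958458e-01]
```

View pics/m1.png

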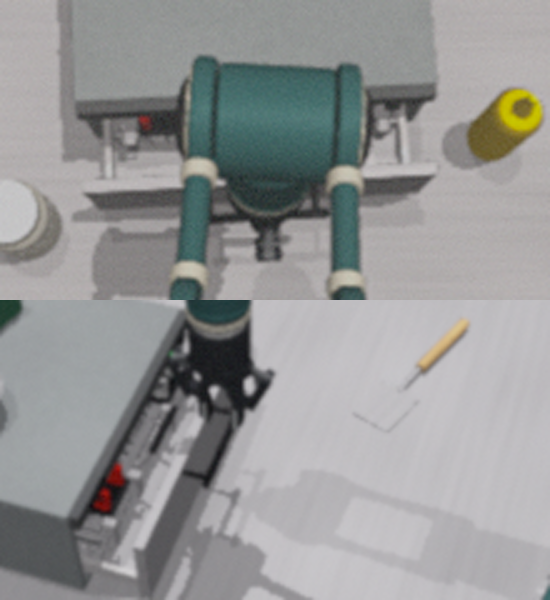

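```bash
cat >> h.py <<'E'
def ray(name,u,v,z):
    c=camera_info(name); K,R,t=map(np.array,(c['K'],c['R'],c['t'])); C=-R.T@t
    w=R.T@np.linalg.solve(K,[u,v,1]); return C+w*(z-C[2])/w[2]
E
python3 - <<'E'
from h import *
p=cv2.imread('pics/top0.png').max(2)
for u in (292,298,304,310,316,322,328,334,339):
    col=p[178:195,u].astype(float); w=np.clip(95-col,0,None); v=178+(w*np.arange(17)).sum()/w.sum(); print(u,round(v,1),ray('top',u,v,.137).round(4), np.array(col,int))
E
```

```text
292 183.3 [0.5626 0.0529 0.137 ] [ 61  59  61  67  74  77  78  66  58  55  48 100 151 161 155 154 156]
298 184.0 [0.5602 0.0362 0.137 ] [ 79  72  79  97 110 115 111  90  65  56  70 112 151 156 155 153 148]
304 183.9 [0.5604 0.0195 0.137 ] [ 72  79  81  97 110 114 108  80  57  57  81 132 154 157 154 160 157]
310 184.1 [0.5599 0.0027 0.137 ] [ 78  77  90 107 111 112 106  65  58  56 100 146 159 155 156 156 156]
316 184.0 [ 0.56  -0.014  0.137] [ 75  79  96 108 107 107  87  62  64  62 108 148 155 153 151 152 156]
322 184.2 [ 0.5591 -0.0308  0.137 ] [ 76  86  96 112 109 108  79  51  58  70 109 129 131 131 134 139 124]
328 184.0 [ 0.5596 -0.0476  0.137 ] [ 78  91 106 110 118 111  67  56  54 100 145 155 154 156 157 163 165]
334 182.6 [ 0.5635 -0.0644  0.137 ] [ 60  76  96 106  91  78  64  56  70 108 149 154 156 154 158 163 168]
339 184.3 [ 0.5586 -0.0783  0.137 ] [ 88 101 108 113 109  84  62  56  72 113 148 155 153 160 162 168 164]
```

move_arm:
  deltas:
    - [[0,0,0],[0,0,-0.2],0.25]
    - [[0,0,0],[0,0,-0.4],0.25]
    - [[0,0,0],[0,0,-0.6],0.25]
    - [[0,0,0],[0,0,-0.63],0.25]

```text
time: 2.7
tool_pos: [0.557, -0.0112, 0.1189]
tcp_rot: [2.171, 2.271, 0.0]
wrist_force: [-0.6, 0.0, 1.0]
width: 0.375
```

move_arm:
  deltas:
    - [[0,0,0],[0,0,0],1]
    - [[0,0,0],[0,0,0],1]
    - [[0,0,0],[0,0,0],1]
    - [[0,0,0],[0,0,0],1]
  grip_force: 50

```text
time: 3.2
tool_pos: [0.5563, -0.011, 0.1199]
tcp_rot: [-2.169, -2.272, 0.002]
wrist_force: [-4.6, -2.4, 2.5]
width: 0.106
```

move_arm:
  deltas:
    - [[0,0,0],[-0.1,-0.005,0],1]
    - [[0,0,0],[-0.2,-0.01,0],1]
    - [[0,0,0],[-0.3,-0.014,0],1]
    - [[0,0,0],[-0.4,-0.018,0],1]
    - [[0,0,0],[-0.5,-0.023,0],1]
    - [[0,0,0],[-0.6,-0.027,0],1]
    - [[0,0,0],[-0.7,-0.032,0],1]
    - [[0,0,0],[-0.8,-0.036,0],1]
    - [[0,0,0],[-0.9,-0.041,0],1]
    - [[0,0,0],[-1,-0.045,0],1]
    - [[0,0,0],[-1,-0.045,0],1]

```text
time: 4.58
tool_pos: [0.4588, -0.0156, 0.1199]
tcp_rot: [2.166, 2.269, 0.004]
wrist_force: [4.6, -2.9, -2.7]
width: 0.107
```

move_arm:
  deltas:
    - [[0,0,0],[-0.05,-0.002,0],1]
    - [[0,0,0],[-0.1,-0.005,0],1]
    - [[0,0,0],[-0.1,-0.005,0],1]

```text
time: 4.95
tool_pos: [0.4496, -0.016, 0.1199]
tcp_rot: [2.166, 2.269, 0.005]
wrist_force: [6.4, -2.1, -3.2]
width: 0.103
```

move_arm:
  deltas:
    - [[0,0,0],[-0.05,-0.002,0],1]
    - [[0,0,0],[-0.1,-0.005,0],1]
    - [[0,0,0],[-0.1,-0.005,0],1]

```text
time: 5.32
tool_pos: [0.4397, -0.0165, 0.1199]
tcp_rot: [2.166, 2.269, 0.006]
wrist_force: [6.3, -1.9, -3.4]
width: 0.102
```

move_arm:
  deltas:
    - [[0,0,0],[-0.05,-0.002,0],1]
    - [[0,0,0],[-0.1,-0.005,0],1]
    - [[0,0,0],[-0.1,-0.005,0],1]

```text
time: 5.7
tool_pos: [0.432, -0.0168, 0.12]
tcp_rot: [2.163, 2.266, 0.012]
wrist_force: [13.5, -1.4, -11.5]
width: 0.103
```

move_arm:
  deltas:
    - [[0,0,0],[-0.05,-0.002,0],1]
    - [[0,0,0],[-0.05,-0.002,0],1]

```text
time: 5.95
tool_pos: [0.426, -0.0171, 0.1199]
tcp_rot: [2.164, 2.267, 0.009]
wrist_force: [10.1, -2.9, -7.7]
width: 0.104
```

move_arm:
  deltas:
    - [[0,0,0],[-0.04,-0.002,0],1]
    - [[0,0,0],[-0.06,-0.003,0],1]
    - [[0,0,0],[-0.06,-0.003,0],1]

```text
time: 6.32
tool_pos: [0.4197, -0.0174, 0.1199]
tcp_rot: [2.165, 2.267, 0.008]
wrist_force: [9.5, -2.2, -7.8]
width: 0.104
```

move_arm:
  deltas:
    - [[0,0,0],[-0.04,-0.002,0],1]
    - [[0,0,0],[-0.06,-0.003,0],1]
    - [[0,0,0],[-0.06,-0.003,0],1]

```text
time: 6.7
tool_pos: [0.4196, -0.0174, 0.12]
tcp_rot: [2.159, 2.26, 0.024]
wrist_force: [31.2, 0.1, -27.1]
width: 0.102
```

move_arm:
  deltas:
    - [[0,0,0],[0.04,0.002,0],1]
    - [[0,0,0],[0.05,0.002,0],0.25]
    - [[0,0,0],[0.05,0.002,0],0.25]
    - [[0,0,0],[0.05,0.002,0],0.25]
    - [[0,0,0],[0.05,0.002,0.4],0.25]
    - [[0,0,0],[0.05,0.002,0.8],0.25]
    - [[0,0,0],[0.05,0.002,1],0.25]

```text
time: 7.58
tool_pos: [0.4158, -0.017, 0.2209]
tcp_rot: [2.167, 2.271, 0.003]
wrist_force: [0.1, -0.3, -0.2]
width: 0.375
```

move_arm:
  deltas:
    - [[0,0,-0.1],[0.1,-0.5,0.4],-1]
    - [[0,0,-0.2],[0.1,-1,0.4],-1]
    - [[0,0,-0.3],[0.1,-1,0.4],-1]
    - [[0,0,-0.4],[0.1,-1,0.4],-1]

```text
time: 8.07
tool_pos: [0.4245, -0.1177, 0.2584]
tcp_rot: [-2.77, -1.481, 0.0]
wrist_force: [0.8, -0.3, 0.3]
width: 1.001
```

Run:
```python
from h import *
a,d=snap('top','t2');b,_=snap('side','s2')
i=np.vstack([cv2.resize(a[120:240,220:400],(540,300),interpolation=2)[:, :],cv2.resize(b[130:250,230:446],(540,300),interpolation=2)])
cv2.imwrite('pics/m2.png',i[:,:,::-1])
p=a.astype(int);X=cloud('top',d);z=X[...,2]
m=(p[...,0]>110)&(p[...,0]>2*p[...,1])&(z>.1)&(z<.17)&(X[...,0]>.4)&(X[...,0]<.7)&(abs(X[...,1])<.2)
n,l,st,ce=cv2.connectedComponentsWithStats(m.astype(np.uint8))
for k in range(1,n):
    if st[k,4]>3: q=X[l==k]; print(st[k],ce[k],ray('top',*ce[k],.140).round(4),q.mean(0).round(4),q.max(0).round(4))
```

```text
[283 189   5   8  37] [284.94594595 192.40540541] [0.5365 0.0725 0.14  ] [0.537  0.0727 0.1369] [0.5507 0.0799 0.1485]
[268 190   4   8  30] [269.5        193.26666667] [0.5345 0.1152 0.14  ] [0.5338 0.1147 0.1448] [0.543  0.1189 0.1484]
```

View pics/m2.png

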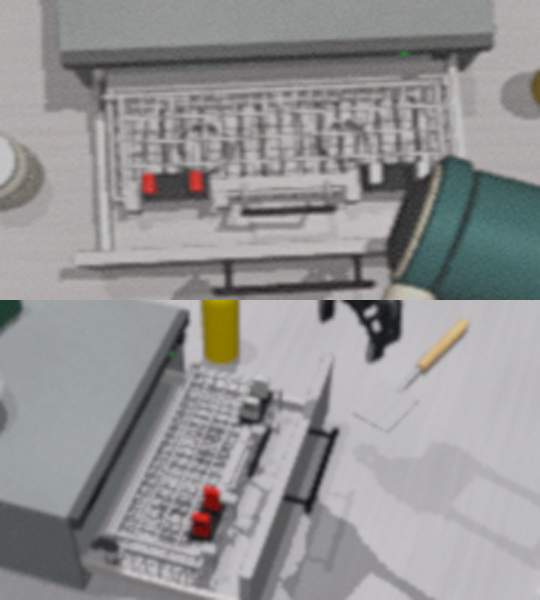

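move_arm:
  deltas:
    - [[0,0,-0.1],[0.19,0.35,0],-1]
    - [[0,0,-0.2],[0.38,0.7,0],-1]

```text
time: 8.43
tool_pos: [0.4631, -0.0463, 0.2584]
tcp_rot: [2.966, 1.036, 0.0]
wrist_force: [0.8, -0.6, 0.1]
width: 0.998
```

move_arm:
  deltas:
    - [[0,0,-0.1],[0.19,0.35,0],-1]
    - [[0,0,-0.2],[0.38,0.7,0],-1]

```text
time: 8.68
tool_pos: [0.5012, 0.0244, 0.2583]
tcp_rot: [3.091, 0.562, -0.0]
wrist_force: [-0.2, -0.5, 0.1]
width: 1.0
```

move_arm:
  deltas:
    - [[0,0,-0.1],[0.19,0.35,-0.2],-1]
    - [[0,0,-0.2],[0.38,0.71,-0.6],-1]
    - [[0,0,-0.2],[0.38,0.71,-0.8],-1]
    - [[0,0,-0.2],[0.38,0.71,-0.8],-1]

```text
time: 9.18
tool_pos: [0.537, 0.0945, 0.1758]
tcp_rot: [3.14, 0.079, -0.009]
wrist_force: [-0.5, 0.3, -0.0]
width: 1.003
```

Run:
```python
from h import *
from scipy.spatial.transform import Rotation as Ro
s=status.read_state(); R=Ro.from_rotvec(s['tcp_rot']).as_matrix(); print(s['time'],s['tool_pos'],s['width'],'y',np.degrees(np.arctan2(R[1,1],R[0,1])),R[:,2],s['q'])
a,_=snap('top','t3');b,_=snap('side','s3')
i=np.hstack([cv2.resize(a[140:240,230:370],(420,300),interpolation=2),cv2.resize(b[150:250,250:370],(360,300),interpolation=2)])
cv2.imwrite('pics/m3.png',i[:,:,::-1])
```

```text
9.175 [0.53696076 0.0945142  0.1758392 ] 1.002862617741974 y -87.10326029892488 [-5.40862665e-03 -7.52937474e-04 -9.99985090e-01] [ 1.28580285e-01  6.51682785e-02  1.93927724e+00 -5.84728349e-05
  1.14260769e+00  1.64884469e+00]
```

View pics/m3.png

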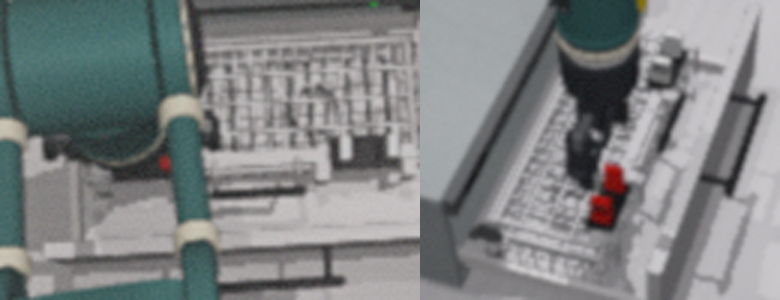

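move_arm:
  deltas:
    - [[0,0,0],[0,0,-0.15],-1]
    - [[0,0,0],[0,0,-0.3],-1]
    - [[0,0,0],[0,0,-0.45],-1]
    - [[0,0,0],[0,0,-0.58],-1]
    - [[0,0,0],[0,0,-0.58],-1]

```text
time: 9.9
tool_pos: [0.5376, 0.0938, 0.1183]
tcp_rot: [3.14, 0.073, -0.005]
wrist_force: [-0.1, -0.0, 0.0]
width: 1.001
```

move_arm:
  deltas:
    - [[0,0,0],[0,0,0],0]
    - [[0,0,0],[0,0,0],1]
    - [[0,0,0],[0,0,0],1]
    - [[0,0,0],[0,0,0],1]
    - [[0,0,0],[0,0,0],1]
    - [[0,0,0],[0,0,0],1]
  grip_force: 40

```text
time: 10.65
tool_pos: [0.5401, 0.0943, 0.1225]
tcp_rot: [-3.14, -0.073, -0.004]
wrist_force: [-1.2, -0.0, 8.2]
width: 0.388
```

move_arm:
  deltas:
    - [[0,0,0],[0,0,0],-1]
    - [[0,0,0],[0,0,0],-1]
    - [[0,0,0],[0,0,0],-1]
    - [[0,0,0],[0,0,0],-1]
    - [[0,0,0],[0,0,0.3],-1]
    - [[0,0,0],[0,0,0.6],-1]
    - [[0,0,0],[0,0,0.8],-1]

```text
time: 11.52
tool_pos: [0.5396, 0.0941, 0.2018]
tcp_rot: [-3.141, -0.073, -0.003]
wrist_force: [-0.1, 0.3, 0.2]
width: 1.0
```

move_arm:
  deltas:
    - [[0,0,0],[0.05,-0.5,0],-1]
    - [[0,0,0],[0.05,-1,0],-1]

```text
time: 11.78
tool_pos: [0.5446, -0.0066, 0.2009]
tcp_rot: [3.14, 0.076, 0.002]
wrist_force: [1.0, -0.2, -0.5]
width: 0.999
```

move_arm:
  deltas:
    - [[0,0,0],[0.05,-0.5,0],-1]
    - [[0,0,0],[0.05,-1,0],-1]
    - [[0,0,0],[0.05,-1,0],-1]

```text
time: 12.15
tool_pos: [0.5489, -0.1091, 0.2002]
tcp_rot: [3.14, 0.066, -0.0]
wrist_force: [0.5, 0.4, -1.1]
width: 1.0
```

Run:
```python
from h import *
from scipy.spatial.transform import Rotation as Ro
s=status.read_state(); R=Ro.from_rotvec(s['tcp_rot']).as_matrix(); print(s['time'],s['tool_pos'],s['width'],'y',np.degrees(np.arctan2(R[1,1],R[0,1])))
a,_=snap('top','t4');b,_=snap('side','s4')
i=np.hstack([cv2.resize(a[140:240,230:370],(420,300),interpolation=2),cv2.resize(b[150:250,250:370],(360,300),interpolation=2)])
cv2.imwrite('pics/m4.png',i[:,:,::-1])
p=a.astype(int)
m=(p[...,0]>110)&(p[...,0]>2*p[...,1]); m[:170]=0;m[215:]=0;m[:,:250]=0;m[:,310:]=0
n,l,st,ce=cv2.connectedComponentsWithStats(m.astype(np.uint8))
for k in range(1,n):
    if st[k,4]>3: print(st[k],ray('top',*ce[k],.140).round(4))
```

```text
12.15 [ 0.54885579 -0.10908466  0.20017525] 0.9996498509251894 y -87.59193010999599
[280 188   5   9  36] [0.537  0.0813 0.14  ]
[270 190   6   8  36] [0.534  0.1062 0.14  ]
```

View pics/m4.png

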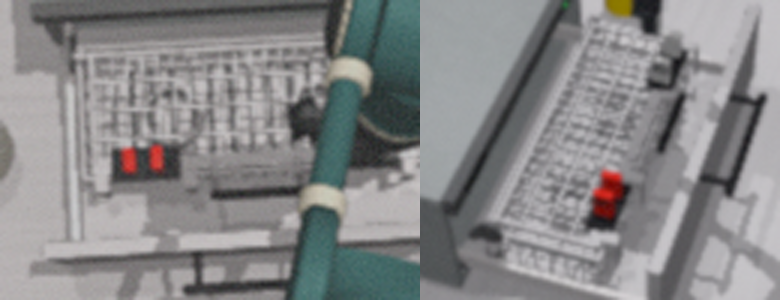

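move_arm:
  deltas:
    - [[0,0,0],[-0.01,-0.07,-0.2],-1]
    - [[0,0,0],[-0.01,-0.07,-0.4],-1]
    - [[0,0,0],[-0.01,-0.07,-0.6],-1]
    - [[0,0,0],[-0.01,-0.07,-0.75],-1]
    - [[0,0,0],[-0.01,-0.07,-0.8],-1]
    - [[0,0,0],[-0.01,-0.07,-0.8],-1]

```text
time: 13.0
tool_pos: [0.5478, -0.1127, 0.1197]
tcp_rot: [-3.14, -0.074, 0.001]
wrist_force: [-0.9, 0.1, 0.8]
width: 0.999
```

move_arm:
  deltas:
    - [[0,0,0],[0,0,0],0]
    - [[0,0,0],[0,0,0],1]
    - [[0,0,0],[0,0,0],1]
    - [[0,0,0],[0,0,0],1]
    - [[0,0,0],[0,0,0],1]
    - [[0,0,0],[0,0,0],1]

```text
time: 13.75
tool_pos: [0.5497, -0.1154, 0.1232]
tcp_rot: [3.136, 0.074, 0.006]
wrist_force: [-1.9, -6.0, 7.9]
width: 0.385
```

move_arm:
  deltas:
    - [[0,0,0],[0,0,0],-1]
    - [[0,0,0],[0,0,0],-1]
    - [[0,0,0],[0,0,0],-1]
    - [[0,0,0],[0,0,0],-1]
    - [[0,0,0],[0,0,0.3],-1]
    - [[0,0,0],[0,0,0.6],-1]
    - [[0,0,0],[0,0,0.9],-1]

```text
time: 14.62
tool_pos: [0.5478, -0.1128, 0.2109]
tcp_rot: [-3.14, -0.073, 0.001]
wrist_force: [0.2, -0.2, -0.1]
width: 0.997
```

Run:
```python
from h import *
a=cv2.imread('pics/t2.png').max(2).astype(int)
for u in (303,308,313,318,323,328): print(u,a[196:212,u])
for u,v in ((316,203),(316,204),(316,205),(316,233),(316,235)): print(u,v,ray('top',u,v,.14).round(4))
for u in (300,312,324): print(u,a[226:242,u])
```

```text
303 [160 164 131 113 119 135 150 106  56  60 115 172 171 140 123 123]
308 [167 154 124 122 139 173 170 106  52  69 133 184 183 150 139 156]
313 [167 137 110 116 139 173 163  94  55  82 142 186 182 152 138 158]
318 [167 124 100 114 142 165 128  74  59 105 166 186 182 152 139 157]
323 [159 130 113 123 133 137  92  50  56 124 181 191 192 190 192 195]
328 [140 122 110 111 119 118  75  50  69 129 182 188 189 190 190 192]
316 203 [ 0.5061 -0.0133  0.14  ]
316 204 [ 0.5034 -0.0132  0.14  ]
316 205 [ 0.5006 -0.0132  0.14  ]
316 233 [ 0.4235 -0.0122  0.14  ]
316 235 [ 0.4181 -0.0122  0.14  ]
300 [122 121 132 159 164 165 166 159 102  51  53  66 103 122 123 120]
312 [119 131 151 165 167 165 154 107  60  53  62 102 133 137 141 140]
324 [121 119 131 118 118 122 111  69  47  61  89 131 139 137 134 138]
```

move_arm:
  deltas:
    - [[0,0,0.11],[-0.1,0.15,0],0.4]
    - [[0,0,0.22],[-0.15,0.3,0],0.4]
    - [[0,0,0.33],[-0.25,0.45,0],0.4]
    - [[0,0,0.44],[-0.35,0.6,0],0.4]
    - [[0,0,0.55],[-0.46,0.8,0],0.4]
    - [[0,0,0.66],[-0.46,1,0],0.4]
    - [[0,0,0.77],[-0.46,1,0],0.4]
    - [[0,0,0.88],[-0.46,1,0],0.4]
    - [[0,0,0.99],[-0.46,1,0],0.4]
    - [[0,0,1],[-0.46,1,-0.3],0.4]
    - [[0,0,1],[-0.46,1,-0.4],0.4]
    - [[0,0,1],[-0.46,1,-0.4],0.4]

```text
time: 16.12
tool_pos: [0.5011, -0.0129, 0.1693]
tcp_rot: [-2.168, -2.271, 0.002]
wrist_force: [0.6, 0.1, 0.4]
width: 0.303
```

Run:
```python
from h import *
from scipy.spatial.transform import Rotation as Ro
s=status.read_state(); R=Ro.from_rotvec(s['tcp_rot']).as_matrix(); print(s['time'],s['tool_pos'],s['width'],'y',np.degrees(np.arctan2(R[1,1],R[0,1])),R[:,2])
a,_=snap('top','t5');b,_=snap('side','s5')
i=np.hstack([cv2.resize(a[140:240,230:370],(420,300),interpolation=2),cv2.resize(b[150:250,250:370],(360,300),interpolation=2)])
cv2.imwrite('pics/m5.png',i[:,:,::-1])
```

```text
16.125 [ 0.50111189 -0.01285163  0.16930149] 0.3033279312714048 y 2.6485287243255407 [-2.49825851e-03  2.37766334e-04 -9.99996851e-01]
```

View pics/m5.png

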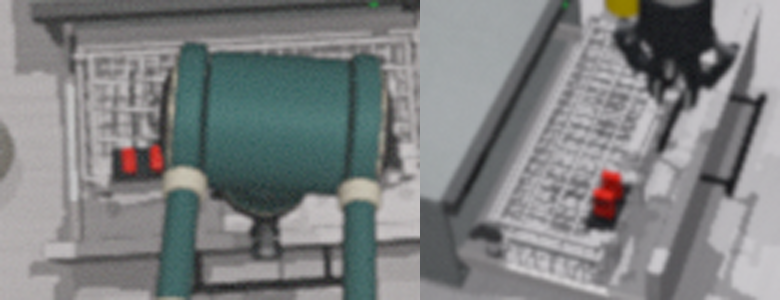

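move_arm:
  deltas:
    - [[0,0,0],[0.01,0,-0.12],0.4]
    - [[0,0,0],[0.01,0,-0.25],0.4]
    - [[0,0,0],[0.01,0,-0.38],0.4]
    - [[0,0,0],[0.01,0,-0.5],0.4]
    - [[0,0,0],[0.01,0,-0.5],0.4]

```text
time: 16.85
tool_pos: [0.5017, -0.0129, 0.1185]
tcp_rot: [-2.167, -2.271, 0.003]
wrist_force: [-0.3, -0.5, 0.0]
width: 0.303
```

move_arm:
  deltas:
    - [[0,0,0],[0,0,0],1]
    - [[0,0,0],[0,0,0],1]
    - [[0,0,0],[0,0,0],1]
    - [[0,0,0],[0,0,0],1]
  grip_force: 50

```text
time: 17.35
tool_pos: [0.5045, -0.0129, 0.1208]
tcp_rot: [2.168, 2.271, 0.004]
wrist_force: [5.5, 0.3, -5.3]
width: 0.095
```

move_arm:
  deltas:
    - [[0,0,0],[0.045,0.001,0.07],1]
    - [[0,0,0],[0.065,0.002,0.14],1]
    - [[0,0,0],[0.095,0.004,0.216],1]
    - [[0,0,0],[0.095,0.004,0.216],1]

```text
time: 17.85
tool_pos: [0.5118, -0.0126, 0.1422]
tcp_rot: [-2.168, -2.272, 0.002]
wrist_force: [-2.0, 0.4, -4.8]
width: 0.099
```

move_arm:
  deltas:
    - [[0,0,0],[0.05,0.002,0.1],1]
    - [[0,0,0],[0.108,0.005,0.203],1]
    - [[0,0,0],[0.175,0.008,0.3],1]
    - [[0,0,0],[0.245,0.011,0.388],1]
    - [[0,0,0],[0.325,0.015,0.47],1]
    - [[0,0,0],[0.408,0.018,0.55],1]
    - [[0,0,0],[0.529,0.024,0.643],1]
    - [[0,0,0],[0.66,0.03,0.724],1]
    - [[0,0,0],[0.798,0.036,0.792],1]
    - [[0,0,0],[0.94,0.043,0.845],1]
    - [[0,0,0],[0.94,0.043,0.845],1]

```text
time: 19.23
tool_pos: [0.6087, -0.0081, 0.2319]
tcp_rot: [2.167, 2.27, 0.005]
wrist_force: [-8.7, 1.0, 11.4]
width: 0.091
```

Run:
```python
from h import *
s=status.read_state(); print(s['tool_pos'],s['wrist_force'],s['torque'],s['width'])
a,_=snap('top','t6');b,_=snap('side','s6')
i=np.hstack([cv2.resize(a[120:240,230:370],(350,300),interpolation=2),cv2.resize(b[130:250,240:400],(400,300),interpolation=2)])
cv2.imwrite('pics/m6.png',i[:,:,::-1])
```

```text
[ 0.60866286 -0.00812165  0.23192757] [-8.70141123  1.00115959 11.42179276] [ 0.1055564   1.48633818 -0.03588907] 0.09068844332769832
```

View pics/m6.png

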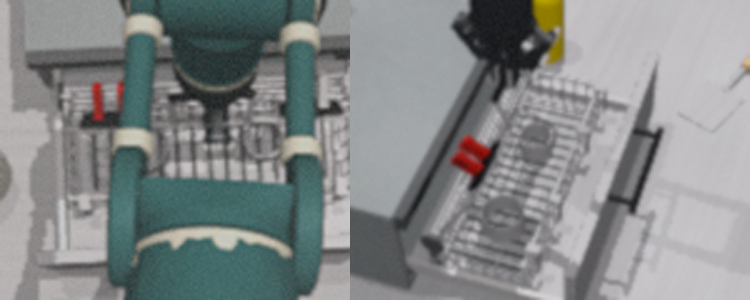

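move_arm:
  deltas:
    - [[0,0,0],[0.07,0.003,0.06],1]
    - [[0,0,0],[0.149,0.007,0.085],1]
    - [[0,0,0],[0.225,0.01,0.095],1]
    - [[0,0,0],[0.301,0.014,0.105],1]
    - [[0,0,0],[0.377,0.017,0.11],1]
    - [[0,0,0],[0.453,0.02,0.112],1]
    - [[0,0,0],[0.53,0.024,0.11],1]
    - [[0,0,0],[0.606,0.028,0.105],1]
    - [[0,0,0],[0.606,0.028,0.105],1]

```text
time: 20.45
tool_pos: [0.6691, -0.0052, 0.2397]
tcp_rot: [2.167, 2.27, 0.005]
wrist_force: [-3.8, 0.5, 5.4]
width: 0.092
```

move_arm:
  deltas:
    - [[0,0,0],[0.07,0.003,-0.005],1]
    - [[0,0,0],[0.14,0.006,-0.015],1]
    - [[0,0,0],[0.21,0.01,-0.035],1]
    - [[0,0,0],[0.28,0.013,-0.055],1]
    - [[0,0,0],[0.34,0.015,-0.075],1]
    - [[0,0,0],[0.34,0.015,-0.075],1]

```text
time: 21.2
tool_pos: [0.703, -0.0037, 0.2313]
tcp_rot: [2.167, 2.271, 0.005]
wrist_force: [-2.9, 1.4, 6.7]
width: 0.091
```

move_arm:
  deltas:
    - [[0,0,0],[0.03,0.001,-0.01],1]
    - [[0,0,0],[0.06,0.003,-0.02],1]
    - [[0,0,0],[0.06,0.003,-0.02],1]

```text
time: 21.58
tool_pos: [0.707, -0.0035, 0.2294]
tcp_rot: [-2.169, -2.273, -0.0]
wrist_force: [-8.1, 0.7, 9.4]
width: 0.095
```

move_arm:
  deltas:
    - [[0,0,0],[-0.01,0,0],1]
    - [[0,0,0],[-0.01,0,0],1]
    - [[0,0,0],[-0.01,0,0],1]
    - [[0,0,0],[-0.01,0,0],1]

```text
time: 22.08
tool_pos: [0.7066, -0.0035, 0.2295]
tcp_rot: [2.168, 2.272, 0.002]
wrist_force: [-6.0, 0.8, 7.9]
width: 0.091
```

Run:
```python
from h import *
s=status.read_state(); print(s['tool_pos'],s['wrist_force'],s['joint_vel'].round(3),s['width'])
a,d=snap('top','t7');b,_=snap('side','s7')
i=np.hstack([cv2.resize(a[110:240,225:375],(400,346),interpolation=2),cv2.resize(b[120:250,240:390],(400,346),interpolation=2)])
cv2.imwrite('pics/m7.png',i[:,:,::-1])
for n in('t2','t7'):
    g=cv2.imread(f'pics/{n}.png').max(2).astype(int)
    for u in (292,298,334,341): print(n,u,g[222:246,u])
for n,(u,v) in dict(jar=(213,186),bottle=(412,150),mug=(170,277)).items():
    a0=cv2.imread('pics/top0.png')[v-20:v+20,u-18:u+20].astype(int); print(n,np.abs(a0-a[v-20:v+20,u-18:u+20,::-1]).mean())
```

```text
[ 0.70663726 -0.00351588  0.22951841] [-5.99605519  0.79627565  7.88116429] [ 0.    -0.     0.     0.001  0.001 -0.001] 0.09085956216750204
t2 292 [181 137  91  93 109 120 119 136 159 168 168 163 131  74  47  64  97 135
 138 139 137 139 140 136]
t2 298 [181 120  80  96 114 118 122 141 154 162 163 154 111  65  54  70 110 135
 136 137 138 135 134 133]
t2 334 [ 79  99 117 120 116 116 114 119 120 111  82  55  52  82 143 174 180 177
 176 179 175 173 170 163]
t2 341 [ 81 104 113 117 132 153 161 159 160 136  75  44  51 113 175 178 179 175
 172 174 176 173 163 158]
t7 292 [105 103  96 102 102 102 104 100 105  98  97 102 102 100 100 100 104 102
 105 104 101 103 102 104]
t7 298 [105 102 107 107 106 105 105 104 100 104 109 103 106 103 109 103 108 101
 107 105 108 106 104 106]
t7 334 [103 111 108 108 109 107 101 103 107 105 107 105 106 106 106 102 106 103
 107 104 104 105 106 110]
t7 341 [ 97  96  95  93  96  98  98  93  93  98 100  97  95  97 101  95 103 102
  96 102  99 100  95 101]
jar 14.100877192982455
bottle 12.948245614035088
mug 13.856359649122806
```

View pics/m7.png

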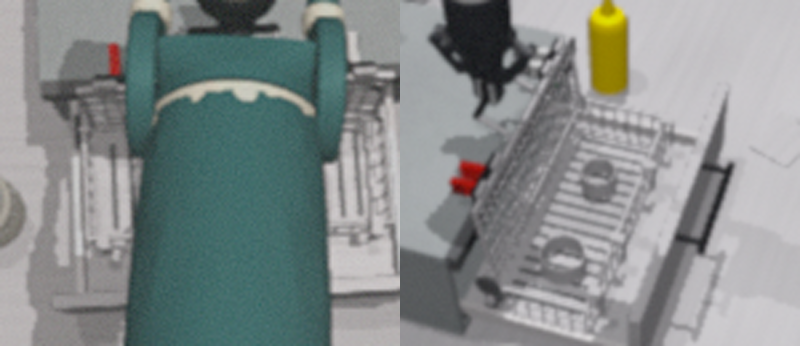

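Run:
```python
from h import *
def mt(f,g,x0,x1,y0,y1):
    A=cv2.imread(f'pics/{f}.png');B=cv2.imread(f'pics/{g}.png')
    r=cv2.matchTemplate(B[y0-10:y1+10,x0-10:x1+10],A[y0:y1,x0:x1],cv2.TM_CCOEFF_NORMED); _,m,_,l=cv2.minMaxLoc(r); return l[0]-10,l[1]-10,round(m,3)
print('handle',mt('s5','s7',350,382,175,225)); print('panel',mt('s3','s7',340,380,150,240),mt('s6','s7',340,380,150,240))
for n,b in dict(jar=(262,300,245,298),bottle=(306,330,115,158),mug=(318,370,318,366),spatula=(370,420,135,185)).items(): print(n,mt('side0','s7',*b))
```

```text
handle (0, 0, 0.99)
panel (0, 0, 0.989) (0, 0, 0.994)
jar (0, 0, 0.958)
bottle (0, 0, 0.879)
mug (0, 0, 0.999)
spatula (0, 0, 0.998)
```

```bash
python3 -c "
from workcell import order; print(order.finish_job())"
```

```text
the job is handed in; nothing more can be done
None
```

I did the whole job in the order asked and handed it in at about 22 s. The arm is still holding the gate wide open by its black pull bar.

1. **Drawer:** I pulled it out by its handle until it stopped moving (31 N at the stop). Image matching against earlier views showed no shift of the handle or front panel (0 px) at the end.
2. **Catches:** I squeezed the red catch first, then the grey. The gripper stopped at the same width on both (0.388 and 0.385). A later picture confirmed the red tabs had moved fully in. I did not check the grey tabs in a picture, but the gate then opened freely.
3. **Gate:** I swung it past the stay's click to its stop. The bar's position works out to roughly 1.66 rad, and the last view shows the gate upright. The hold was steady, with about 6 N sideways and 8 N upward on the wrist.
4. **Other things on the counter:** the jar, bottle, mug and spatula showed no shift (0 px) from the first picture.

**One disagreement:** during the swing the bar ran about 5 mm higher than the path I had worked out. I corrected for this partway. The wrist still read 5 to 11 N upward from there on, well within limits.

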